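# Zero the indicator, then hold the shift bar at its gear notch

### The job

We are measuring the throw of the middle shift bar in the upturned gearbox cover: with the bar still in neutral, zero the digital indicator by pressing its small recessed button fully with the nose of the slim pin punch from the wooden block, and stand the punch back in the block. Then take that bar's fork and slide it towards the indicator until you feel the detent ball drop into the gear notch, without running the bar on to the end of its travel, and finish while still holding the fork there, at rest with the ball in the notch, so that the reading can be taken. Leave the other two bars in neutral, do not press the button again once the bar has left neutral, and leave the other tools and parts on the bench where they are.

Things in the scene. Friction and masses are not known exactly. Their poses are not given: they have to be found in the camera images.
- cover: Fixed aluminium gearbox shift cover lying upside down: tray 190 x 290 mm, flange top 44 mm high, bosses 60 mm. Origin: centre of its underside, on the bench; y along the three shift bars (steel, 16 mm thick, axes 40 mm up, at x = -42, 0, 42 mm). Each bar has an upright U-shaped steel fork, tops 132 mm high, at y = 72, 0, -72 mm. The digital indicator at the -y end bears on the middle bar's end.
- fork_pad (a point): Centre of the pad on top of the middle fork's leg on the cover's -x side: steel block 20 mm along the cover's x, 13 mm along y (the bar's direction; pinch it across this), 26 mm high, centre 119 mm and top 132 mm above the bench. A good grip from above. At (-50, 0, 119) mm in the cover's frame in neutral; moves with the bar. Neighbour forks stand 72 mm away either side along y.
- fork_pad_far (a point): Centre of the same pad on the middle fork's other leg, at (50, 0, 119) mm in the cover's frame at neutral.
- fork: The middle fork itself, fast on the middle bar; its origin is the cover's origin shifted with the bar, same axes.
- bar (a joint): Slide of middle bar and fork, m: 0 = neutral (start), growing along the cover's -y, to the indicator. The gear notch lies 0.016 to 0.022 from neutral, differs each time, must be felt. Travel ends at 0.033. Friction about 3 N; leaving a notch takes 12 to 15 N; within about 4 mm of a notch the ball pulls the bar in: resistance falls to nothing, then rises steeply past its middle.
- detent_ball (a joint): Lift of the sprung detent ball hidden in the cover under the middle bar, in m: 0 = fully seated in a notch, about 0.003 = riding on the plain bar between notches. It rises about 0.8 mm for every mm that the notch is off centre.
- left_bar (a joint): Slide of the bar on the cover's -x side, m; 0 = neutral. Stiff; to be left at 0.
- right_bar (a joint): Slide of the bar on the cover's +x side, m; 0 = neutral. Stiff; to be left at 0.
- button_mouth (a point): Centre of the mouth of the recess in the indicator's face: round hole 12 mm wide, 8 mm deep, opening upwards, 52 mm above the bench, on the half of the face away from the cover (the display is on the other half). The indicator is a grey box 56 x 74 mm lying face up, long side along the cover's y. At (0, -273, 52) mm in the cover's frame.
- button_top (a point): Centre of the top of the black zero button, 9 mm wide, 4 mm below the mouth of the recess when not pressed.
- zero_button (a joint): Travel of the zero button, m: 0 = out, 0.003 = fully pressed (about 4 N); it springs back. Counts as pressed beyond 0.002.
- block: Wooden tool block 50 x 140 mm, 70 mm high, fixed to the bench. Origin: centre of its underside. Three upright round holes 14 mm wide, 60 mm deep (their floor is 10 mm above the bench), with their centres at y = -45, 0 and 45 mm along the block's y. A tool stands in each, which one in which hole differs.
- punch_grip (a point): Grip point of the pin punch, on its axis, 112 mm above its nose: round steel shank 10 mm thick. It is the tallest and slimmest of the three tools in the block: 150 mm long, standing nose down its head is 160 mm above the bench (this point 122 mm). z runs up along the punch. Mass about 70 g.
- punch_tip (a point): End of the punch's nose: 5 mm thick, flat, the thin part 30 mm long. 112 mm below the grip point. In the block it stands on the floor of the hole.
- punch: The pin punch, origin at the end of its nose, z up along it.
- centre_punch: A shorter punch in the block, 12 mm thick, 102 mm long, its top 112 mm above the bench, stuck fast. Leave it.
- drift: A plain round drift in the block, 12 mm thick, 105 mm long, its top 115 mm above the bench, stuck fast. Leave it.
- spanner: Spanner 190 mm long lying beside the cover. Leave it.
- bearing_cup: Steel bearing ring 72 mm wide, 20 mm high, by the block. Leave it.
- bolt_dish: Round steel dish of bolts, 104 mm wide, 30 mm high. Leave it.
- spray_can: Aerosol can 65 mm wide, 190 mm high. Leave it.
- grease_tin: Yellow tub 90 mm wide, 80 mm high. Leave it.
- mallet: Hammer 280 mm long lying flat. Leave it.
- gear: Loose steel gear about 100 mm wide, 32 mm high. Leave it.
Mind the look-alikes: they are no part of the job. What is meant by the block is not pink or purple, and is the smaller of those in its own colour.

How it is judged:
By the outcome, as a careful person would: the job done as asked, in the order asked, and still so for the second after the job is handed in, while the arm keeps its last pose, push and grip.
It also fails if it takes over 64 s, if anything falls off the work surface, if the arm or the gripper's body presses on something with over 40 N, if the wrist force passes 120 N, or if a joint passes its speed limit or range.

### The arm

A 7-joint arm with a two-finger parallel gripper is mounted at the origin on the work surface. World frame = base frame: x ahead of the robot, y to its left, z up, the work surface at z = 0. Lengths are in mm, angles in degrees, forces in N, time in s.
With the tool pointing down it reaches from about 425 to 875 mm from the base axis. Payload 8.4 kg.
Tool frame: the origin (TCP) lies at the very end of the fingers, on their centre line; the grasp point (between the pads) lies 19 mm behind it; z points along the fingers, y is the direction in which the jaws open and shut (so a half turn about z gives the same grasp; the last joint's range is limited). The gripper opens to 87 mm and grips with 3 to 60 N. Pads are 19 mm wide; open, the fingers measure 117 mm over their backs; the gripper's body (75 mm by 190 mm) begins 51 mm behind the grasp point.
Start: joints at [60.665, 19.091, 2.286, 83.961, -0.768, 76.965, -3.352], TCP at [260.739, -595.381, 222.546] pointing down, gripper open.
Joint ranges: [-147.57, 147.57], [-21.85, 119.76], [-74.77, 79.35], [14.55, 137.4], [-85.83, 265.84], [4.83, 119.75], [-152.11, 152.11]. Speed limits (degrees/s): [127.2, 127.2, 159.86, 159.86, 180, 180, 180].

### API

Orientations are given as [roll, pitch, yaw] about the fixed x, y, z axes, in that order (R = Rz(yaw) Ry(pitch) Rx(roll)).
In Python, from station import env, read_camera, workorder gives the robot as it stands. The module is installed in compiled form; this text tells all that it offers.
- The arm moves only by the shell command python3 -m handwheel 'ROWS' [FORCE]. ROWS is JSON, a list of rows, each a list of 7 numbers: the shift along the tool's x, y, z as a fraction of full scale, then the turn, a rotation vector about the tool's x, y, z as a fraction of full scale, then the opening, from 0 (shut) to 1 (fully open). In form: [[x, y, z, wx, wy, wz, jaw], ...]. A call has 1 to 20 rows; each row is the pose to reach, as a shift and turn from the pose commanded when the call began, along the tool's axes at that moment; what a row does not reach only later rows make up. Full scale, the value 1, is 30 cm for a shift and 90 degrees for a turn. A row lasts 1/8 s, in which the tool goes at most 62.5 mm and 10.7 degrees, less where a joint would pass 70% of its speed; a pose out of reach is approached as far as the arm can. A call with a number of a shift or a turn outside -1 to 1 is refused whole. A call with a gripper value outside its range is refused whole. The fingers move at their own pace and stop on an object; FORCE is the grip in N (left out, the last holds). Time passes only in rows, so rows that repeat a pose let the fingers close. It gives the time, the measured TCP pose, the force and the opening at its end, in the units of the state.
- env.sense(): the state, without advancing time (a new reading comes with each control period).
- read_camera(name): name is "scene" or "top" or "wrist"; returns a dict with "frame" (480x640x3 uint8, blue, green, red), "fx", "fy", "cx", "cy" (pixels), "xyz" and "orientation" of the camera in the world; the wrist camera has in their place "T_tool_cam" (4x4, takes a point from camera to tool coordinates, whose origin is the TCP and whose axes are the flange's). Camera axes: x right, y up, looking along -z (the intrinsics and any distortion apply to the point x, -y, -z); pixel columns grow to the right and rows downward; lengths in mm; the calibration is good to about 2 mm. A picture is of the moment at which its call begins: read the wrist's pose just before it. There is no depth.
- workorder.sign_off(): hands the job in, once; it reports no verdict.
The state is a dict: "clock": time; "q": joint angles; "qvel": joint speeds; "tau": joint torques, N m; "ee_pos": TCP position; "eef_rot": TCP orientation; "wrist_force": force on the tool from outside, world axes, zero at the start; "moment": the same for the moment, N m; "finger_gap": finger opening in mm.
Only numpy, scipy, OpenCV 4.12 (cv2) and the standard library are available. Lean on these libraries where they do the work, as an engineer would, in place of code of your own. Each camera call takes 0.05 s, during which the arm holds its last target.

## Working session

There is one attempt and no reset: what is moved stays moved. The work goes in short steps, Python scripts to look and compute and a shell command to move; the robot and the scene stay as the last step left them, time stands still between calls to the robot, and variables do not carry over. Pictures are saved under pics/ and viewed, and the job is handed in when it is done.

```bash
mkdir -p pics; ls
python3 - <<'E'
from station import env, read_camera, workorder
import cv2
s=env.sense(); print({k:s[k] for k in ("clock","ee_pos","eef_rot","wrist_force","finger_gap")})
for n in ("scene","top","wrist"):
    c=read_camera(n); cv2.imwrite(f"pics/{n}0.png",c["frame"])
    print({k:v for k,v in c.items() if k!="frame"})
E
```

```text
pics
{'clock': 0.0, 'ee_pos': array([ 260.50901152, -594.98052244,  221.64127662]), 'eef_rot': array([-1.79906308e+02,  9.90639401e-03,  2.36486308e+01]), 'wrist_force': array([-0.70922178, -0.26469973, -0.50593456]), 'finger_gap': 86.57149333911005}
{'fx': 589.612387108403, 'fy': 589.612387108403, 'cx': 320.44070641407546, 'cy': 241.1563344781956, 'xyz': array([1757.85104744,  -24.30822413, 1232.80997297]), 'orientation': array([46.99914333,  0.72465434, 89.24243762])}
{'fx': 521.145099351884, 'fy': 521.145099351884, 'cx': 312.8412184711962, 'cy': 240.09324014236708, 'xyz': array([ 290.09236651,  -11.76335359, 1525.18995694]), 'orientation': array([  9.73615114,  -0.78034199, -89.88526029])}
{'fx': 332.08368538984223, 'fy': 332.08368538984223, 'cx': 317.6339696830784, 'cy': 246.98544316965402, 'T_tool_cam': array([[-2.24259305e-04,  9.65288159e-01,  2.61187136e-01,
         7.08545950e+01],
       [ 9.99999962e-01,  1.74556637e-04,  2.13493829e-04,
         8.71551414e-01],
       [ 1.60491117e-04,  2.61187174e-01, -9.65288161e-01,
        -1.62111385e+02],
       [ 0.00000000e+00,  0.00000000e+00,  0.00000000e+00,
         1.00000000e+00]])}
```

View pics/scene0.png

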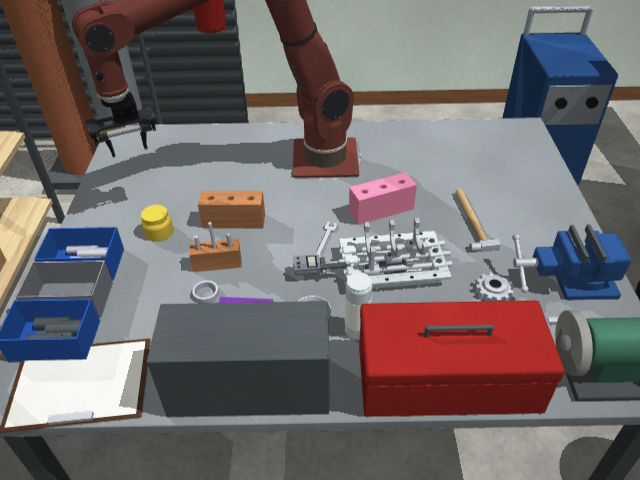

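View pics/top0.png

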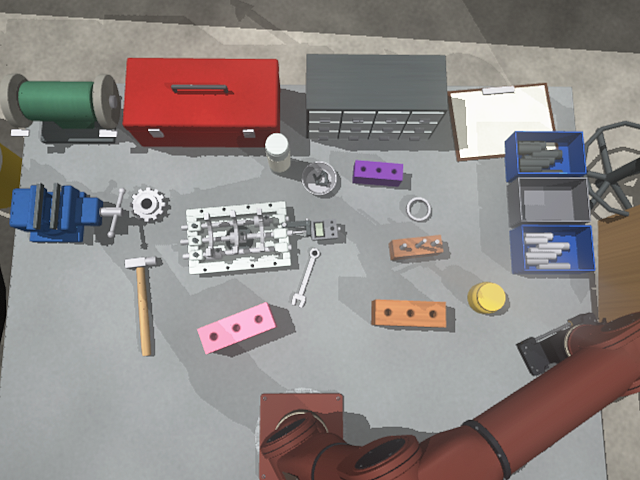

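View pics/wrist0.png

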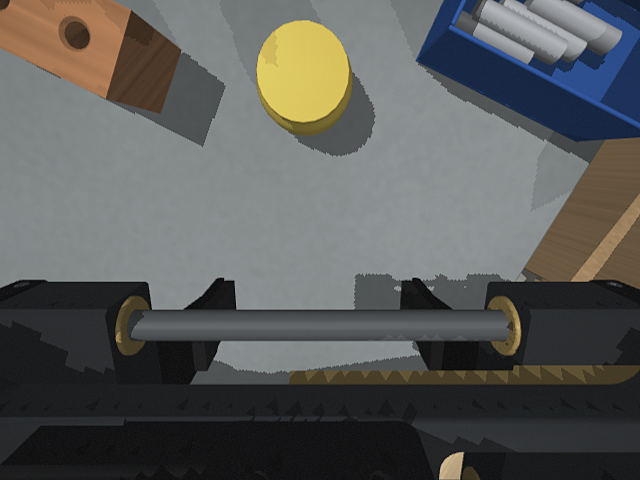

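The block is the small orange one, at about (418,248) in top and (215,255) in scene. The cover is at (240,238) and the indicator at (322,231). I'll zoom in on both.

Run:
```python
import cv2
t=cv2.imread("pics/top0.png"); s=cv2.imread("pics/scene0.png")
cv2.imwrite("pics/t_cov.png",cv2.resize(t[190:290,170:360],None,fx=4,fy=4,interpolation=cv2.INTER_CUBIC))
cv2.imwrite("pics/t_blk.png",cv2.resize(t[220:280,370:470],None,fx=8,fy=8,interpolation=cv2.INTER_CUBIC))
cv2.imwrite("pics/s_blk.png",cv2.resize(s[210:290,170:270],None,fx=7,fy=7,interpolation=cv2.INTER_CUBIC))
```

```text
(no output)
```

View pics/t_cov.png

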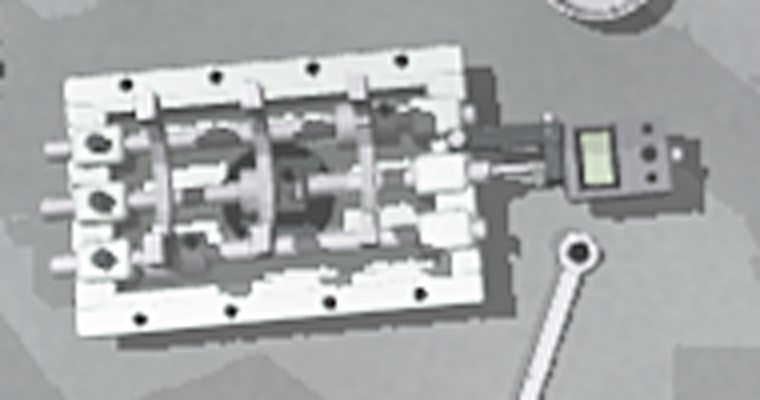

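View pics/t_blk.png

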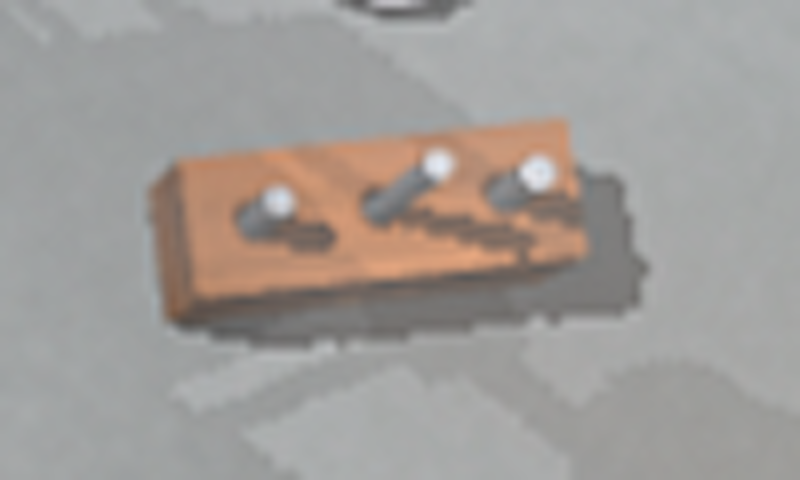

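View pics/s_blk.png

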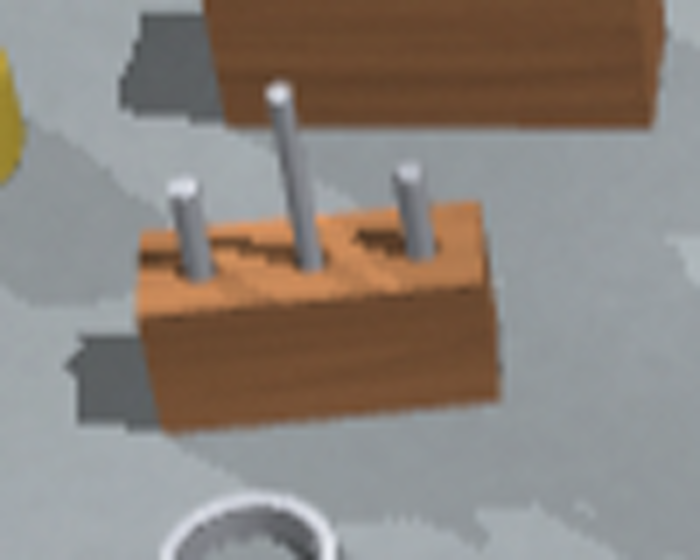

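```bash
cat > h.py <<'E'
import numpy as np, cv2
from scipy.spatial.transform import Rotation as R
from station import env, read_camera, workorder
def cam(name):
    s=env.sense(); c=read_camera(name)
    if "xyz" in c:
        M=R.from_euler("xyz",c["orientation"],degrees=True).as_matrix(); p=np.array(c["xyz"])
    else:
        T=np.eye(4);T[:3,:3]=R.from_euler("xyz",s["eef_rot"],degrees=True).as_matrix();T[:3,3]=s["ee_pos"]
        T=T@c["T_tool_cam"]; M=T[:3,:3];p=T[:3,3]
    return dict(f=c["frame"],fx=c["fx"],fy=c["fy"],cx=c["cx"],cy=c["cy"],M=M,p=p,s=s)
def ray(c,uv):
    d=np.array([(uv[0]-c["cx"])/c["fx"],-(uv[1]-c["cy"])/c["fy"],-1]); return c["M"]@d
def plane(c,uv,z):
    d=ray(c,uv); return c["p"]+d*(z-c["p"][2])/d[2]
def tri(cs,uvs):
    A=np.zeros((3,3));b=np.zeros(3)
    for c,u in zip(cs,uvs):
        d=ray(c,u);d/=np.linalg.norm(d);P=np.eye(3)-np.outer(d,d);A+=P;b+=P@c["p"]
    return np.linalg.solve(A,b)
def proj(c,X):
    v=c["M"].T@(np.array(X,float)-c["p"]); return np.array([c["cx"]-c["fx"]*v[0]/v[2],c["cy"]+c["fy"]*v[1]/v[2]])
def un(XY,f,x0,y0): return ((XY[0]+.5)/f-.5+x0,(XY[1]+.5)/f-.5+y0)
E
python3 - <<'E'
from h import *
np.set_printoptions(precision=1,suppress=True)
t=cam("top"); s=cam("scene")
a=un((437,163),8,370,220); b=un((278,92),7,170,210)
print("head top@160",plane(t,a,160),"scene@160",plane(s,b,160),"tri",tri([t,s],[a,b]))
for p in [(178,160),(568,120),(588,255),(190,300)]: print("blk",plane(t,un(p,8,370,220),70))
for p in [(140,237),(481,202),(490,287),(140,315)]: print("blk scene",plane(s,un(p,7,170,210),70))
cv=[(66,80),(461,45),(482,300),(78,335)]
for p in cv: print("cov",plane(t,un(p,4,170,190),44))
print("btn", plane(t,un((650,154),4,170,190),52))
E
```

```text
head top@160 [ 526.1 -326.8  160. ] scene@160 [ 524.1 -329.6  160. ] tri [ 526.  -327.8  161.4]
blk [ 542.3 -255.4   70. ]
blk [ 557.4 -394.9   70. ]
blk [ 508.8 -400.    70. ]
blk [ 492.2 -258.4   70. ]
blk scene [ 510.2 -401.    70. ]
blk scene [ 492.7 -261.7   70. ]
blk scene [ 543.9 -253.5   70. ]
blk scene [ 556.6 -394.1   70. ]
cov [632.5 336.7  44. ]
cov [660.1  50.5  44. ]
cov [472.9  33.4  44. ]
cov [446.8 320.2  44. ]
btn [578.2 -86.8  52. ]
```

Punch in the middle hole, near (526,-328). Block yaw is about 6.1°. Cover centre is about (553,185) with yaw 5.5°, and the button is near (578.5,-87). Next I move to a pose where the wrist camera can see the punch.

```bash
python3 -m handwheel '[[0.3,-0.06,0,0,0,-0.12,0.6],[0.6,-0.12,0,0,0,-0.24,0.6],[0.97,-0.21,0,0,0,-0.4,0.6],[0.97,-0.21,0,0,0,-0.6,0.6],[0.97,-0.21,0,0,0,-0.8,0.6],[0.97,-0.21,0,0,0,-0.8,0.6],[0.97,-0.21,0,0,0,-0.8,0.6],[0.97,-0.21,0,0,0,-0.8,0.6],[0.97,-0.21,0,0,0,-0.8,0.6]]' 10
python3 - <<'E'
from h import *
c=cam("wrist"); cv2.imwrite("pics/w1.png",c["f"]); print(c["s"]["ee_pos"],c["s"]["eef_rot"],c["s"]["clock"],c["s"]["q"])
print(proj(c,(526,-327.5,160)),proj(c,(526,-327.5,70)))
E
```

```text
clock: 1.38
ee_pos: [501.9, -421.1, 222.5]
eef_rot: [-180.0, -0.0, 95.5]
wrist_force: [-0.4, 0.7, -0.4]
finger_gap: 52.2
[ 501.87003093 -421.06617697  222.49692097] [-1.79996735e+02 -8.42746132e-03  9.54604099e+01] 1.375 [ 47.91454703  20.64073344 -15.57333212  82.35911591   5.55254485
  77.76098922  37.57574917]
[369.5479781  123.78610817] [354.46655389 133.54765528]
```

View pics/w1.png

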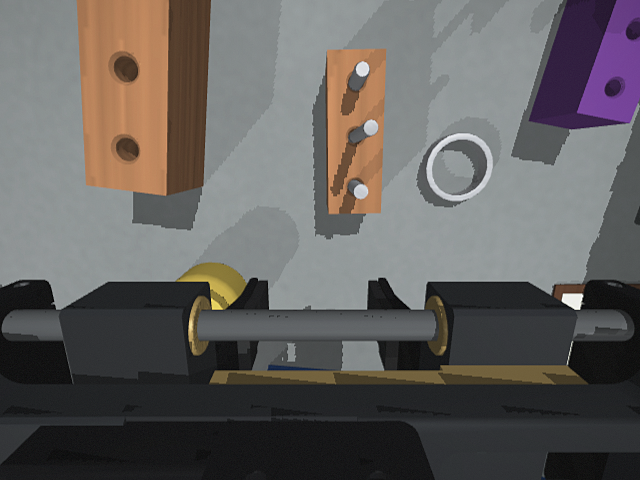

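The punch is the middle tool, with its head at (371,127). That is within 4 px of the prediction. I'll refine it.

Run:
```python
from h import *
np.set_printoptions(precision=1,suppress=True)
c=cam("wrist"); g=cv2.cvtColor(c["f"],cv2.COLOR_BGR2GRAY)
roi=g[115:145,340:385]; m=(roi>175).astype(np.uint8)
n,l,st,ce=cv2.connectedComponentsWithStats(m); 
for i in range(1,n): print(st[i],ce[i]+[340,115])
i=1+np.argmax(st[1:,4]); h=ce[i]+[340,115]
print("head",plane(c,h,160))
# block top centre from orange mask corners
for p in [(328,50),(385.5,49),(380.5,213.5),(329,213)]: print(plane(c,p,70))
cv2.imwrite("pics/w1z.png",cv2.resize(c["f"][40:225,310:400],None,fx=3,fy=3,interpolation=cv2.INTER_CUBIC))
```

```text
[ 24   4  14  16 170] [370.6 126.8]
head [ 526.9 -329.2  160. ]
[ 495.4 -263.1   70. ]
[ 543.7 -257.7   70. ]
[ 559.7 -397.    70. ]
[ 510.7 -401.3   70. ]
```

View pics/w1z.png

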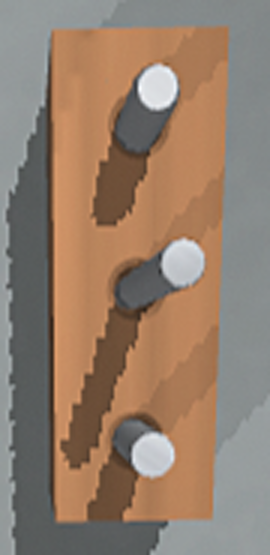

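```bash
python3 -m handwheel '[[0.15,0.06,0,0,0,-0.01,0.6],[0.297,0.112,0,0,0,-0.01,0.6],[0.297,0.112,0,0,0,-0.01,0.6],[0.297,0.112,0,0,0,-0.01,0.6],[0.297,0.112,0.1,0,0,-0.01,0.6],[0.297,0.112,0.2,0,0,-0.01,0.6],[0.297,0.112,0.3,0,0,-0.01,0.6],[0.297,0.112,0.398,0,0,-0.01,0.6],[0.297,0.112,0.398,0,0,-0.01,0.6]]' 30
python3 - <<'E'
from h import *
c=cam("wrist"); cv2.imwrite("pics/w2.png",c["f"]); print(c["s"]["ee_pos"],c["s"]["eef_rot"],c["s"]["wrist_force"],c["s"]["clock"])
c=cam("scene"); cv2.imwrite("pics/s2.png",cv2.resize(c["f"][150:300,140:300],None,fx=4,fy=4))
E
```

```text
clock: 2.6
ee_pos: [524.5, -329.8, 100.8]
eef_rot: [-179.8, -0.1, 96.4]
wrist_force: [1.4, -0.2, 0.5]
finger_gap: 52.1
[ 524.52287776 -329.75710972  100.76394902] [-1.79776977e+02 -1.42084957e-01  9.64016704e+01] [ 1.40320979 -0.17338869  0.48466167] 2.6
```

View pics/w2.png

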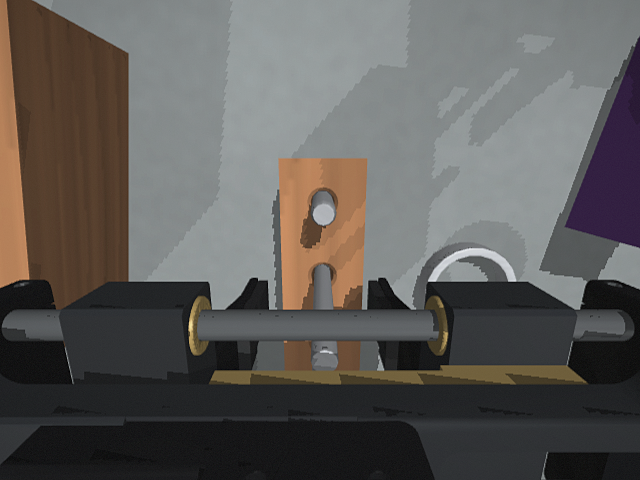

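View pics/s2.png

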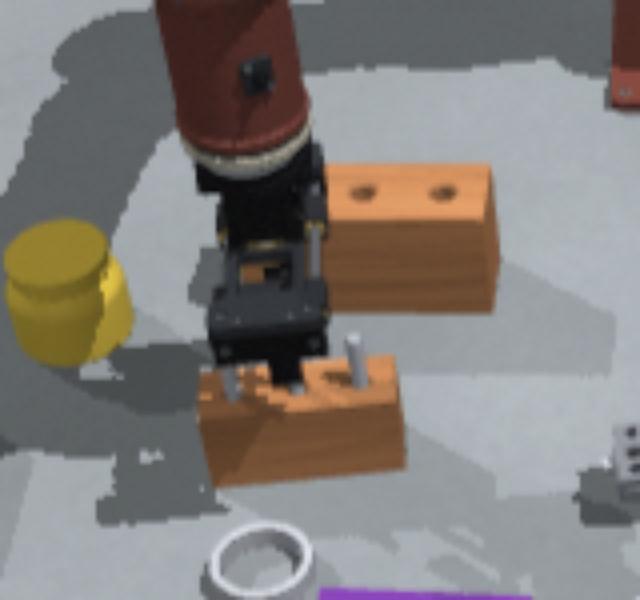

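The punch sits between the fingers at (323,300). Closing now.

```bash
python3 -m handwheel '[[0,0,0,0,0,0,0],[0,0,0,0,0,0,0],[0,0,0,0,0,0,0],[0,0,0,0,0,0,0],[0,0,0,0,0,0,0],[0,0,0,0,0,0,0]]' 30
python3 -c "
from h import *
print(env.sense())"
```

```text
clock: 3.45
ee_pos: [526.7, -329.0, 103.2]
eef_rot: [180.0, -0.0, 96.6]
wrist_force: [-0.6, 0.5, -0.2]
finger_gap: 9.4
{'clock': 3.45, 'q': array([ 42.33247267,  21.91428046, -18.01135115,  95.39807569,
         7.38583926,  63.85566687,  28.83142963]), 'qvel': array([-0.05222038, -0.03756471,  0.00216715,  0.03808626, -0.00613513,
        0.13443653, -0.12973416]), 'tau': array([-2.14032159e-02, -6.42644334e+01, -3.88138488e+00, -3.67283177e+01,
       -3.17880290e-02,  1.22140089e-02,  8.60844511e-05]), 'ee_pos': array([ 526.70948685, -328.96960281,  103.18969449]), 'eef_rot': array([ 1.79999850e+02, -1.26705286e-04,  9.65536852e+01]), 'wrist_force': array([-0.58020418,  0.49934917, -0.23914215]), 'moment': array([-0.01510672, -0.07050565, -0.02960611]), 'finger_gap': 9.432698909543298}
```

```bash
python3 -m handwheel '[[0,0,-0.1,0,0,0,0],[0,0,-0.2,0,0,0,0],[0,0,-0.3,0,0,0,0],[0,0,-0.4,0,0,0,0],[0.12,0.06,-0.4,0,0,0,0],[0.24,0.11,-0.4,0,0,0,0],[0.36,0.17,-0.4,0,0,0,0],[0.478,0.222,-0.4,0,0,0,0],[0.478,0.222,-0.4,0,0,0,0],[0.478,0.222,-0.4,0,0,0,0],[0.478,0.222,-0.4,0,0,0,0]]' 30
python3 - <<'E'
from h import *
c=cam("wrist"); cv2.imwrite("pics/w3.png",c["f"]); print(c["s"]["ee_pos"],c["s"]["eef_rot"],c["s"]["wrist_force"],c["s"]["clock"])
print(proj(c,(578.5,-87,52)))
E
```

```text
clock: 4.82
ee_pos: [576.0, -180.4, 223.0]
eef_rot: [-180.0, 0.0, 96.4]
wrist_force: [0.6, -0.7, -0.8]
finger_gap: 9.5
[ 576.04152542 -180.37438197  223.00691894] [-1.79973041e+02  1.99967427e-02  9.64363482e+01] [ 0.55861295 -0.66019691 -0.81209729] 4.825
[331.48656965 132.95698975]
```

View pics/w3.png

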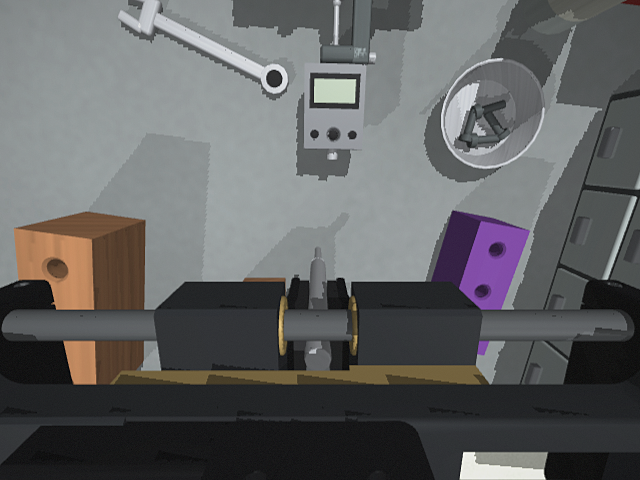

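The punch tip shows at about (318,249) and the button recess at about (333,134), between two dark dots. Now measuring both.

Run:
```python
from h import *
np.set_printoptions(precision=2,suppress=True)
c=cam("wrist"); z=cv2.resize(c["f"][55:175,295:375],None,fx=5,fy=5,interpolation=cv2.INTER_CUBIC); cv2.imwrite("pics/w3b.png",z)
z=cv2.resize(c["f"][230:330,280:360],None,fx=6,fy=6,interpolation=cv2.INTER_CUBIC); cv2.imwrite("pics/w3t.png",z)
p=c["s"]["ee_pos"]; print(p,proj(c,p-[0,0,93.2]))
print(plane(c,(333,134),52))
```

```text
[ 576.12 -180.31  223.06] [317.88 248.51]
[580.17 -87.69  52.  ]
```

View pics/w3b.png

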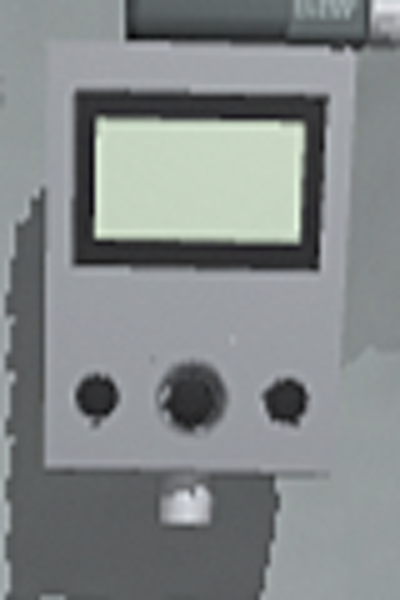

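View pics/w3t.png

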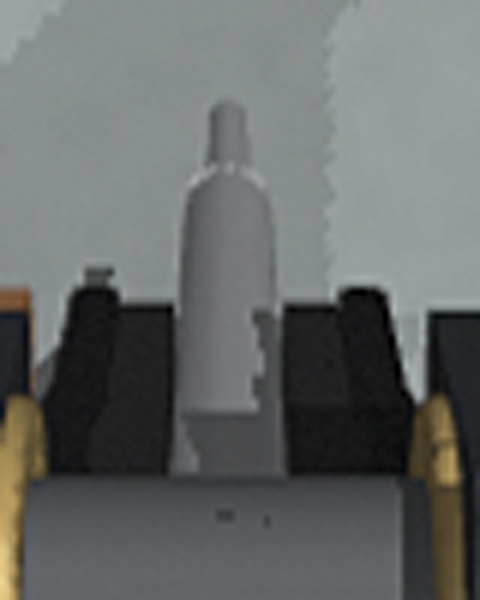

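```bash
python3 -m handwheel '[[0.1,0.02,0,0,0,0,0],[0.2,0.03,0.05,0,0,0,0],[0.304,0.047,0.12,0,0,0,0],[0.304,0.047,0.19,0,0,0,0],[0.304,0.047,0.226,0,0,0,0],[0.304,0.047,0.226,0,0,0,0],[0.304,0.047,0.226,0,0,0,0],[0.304,0.047,0.226,0,0,0,0]]' 30
python3 - <<'E'
from h import *
c=cam("wrist"); s=c["s"]; print(s["ee_pos"],s["eef_rot"],s["wrist_force"],s["clock"])
p=s["ee_pos"]; print("tip exp",proj(c,p-[0,0,93.2]),"btn",proj(c,(580.1,-87.7,52)))
cv2.imwrite("pics/w4.png",cv2.resize(c["f"][190:310,260:380],None,fx=5,fy=5,interpolation=cv2.INTER_CUBIC))
c=cam("scene"); cv2.imwrite("pics/s4.png",cv2.resize(c["f"][200:300,260:380],None,fx=6,fy=6,interpolation=cv2.INTER_CUBIC))
b=proj(c,(580.1,-87.7,52));print("scene btn",b,((b-[260,200])*6+2.5), (proj(c,p-[0,0,93.2])-[260,200])*6+2.5)
c=cam("top"); cv2.imwrite("pics/t4.png",cv2.resize(c["f"][190:270,290:390],None,fx=6,fy=6,interpolation=cv2.INTER_CUBIC))
E
```

```text
clock: 5.92
ee_pos: [580.6, -87.0, 156.2]
eef_rot: [179.9, 0.0, 96.5]
wrist_force: [0.3, -0.1, -1.0]
finger_gap: 9.2
[580.55420087 -87.03970178 156.17358719] [1.79932339e+02 1.63347857e-02 9.65148062e+01] [ 0.32180112 -0.05846115 -1.02901116] 5.925
tip exp [317.7184187  248.51016454] btn [317.06965378 245.70076975]
scene btn [297.79234674 262.96481331] [229.25408043 380.28887989] [229.73866095 364.42557126]
```

View pics/w4.png

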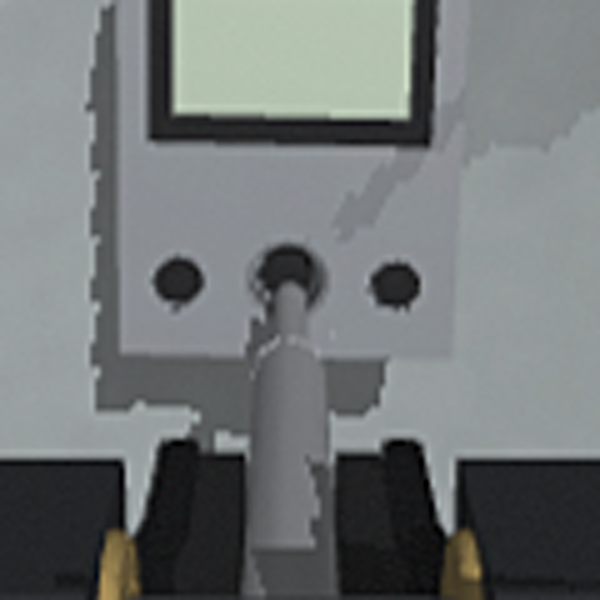

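View pics/s4.png

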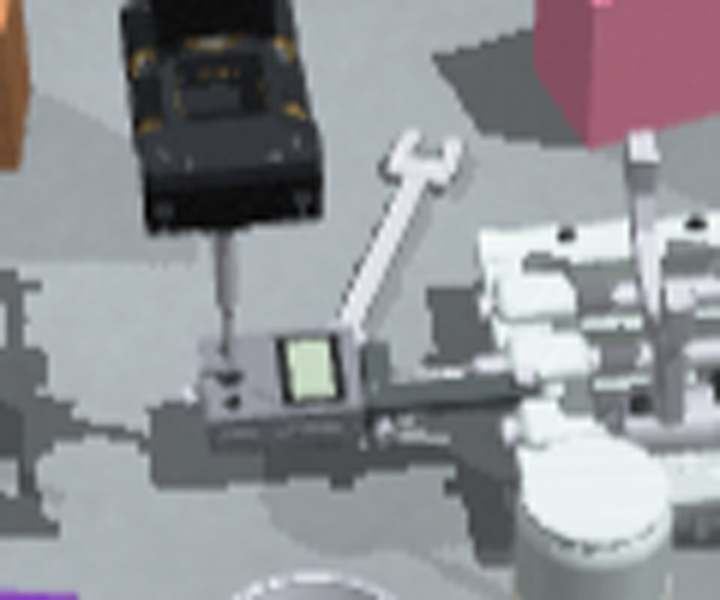

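In the wrist crop the tip is at (291,290) and the mouth ring centre at about (287,277). I'll convert both to an offset.

Run:
```python
from h import *
np.set_printoptions(precision=2,suppress=True)
c=cam("wrist"); z=c["s"]["ee_pos"][2]-93.2
a=plane(c,un((291,290),5,260,190),z); b=plane(c,un((287,277.5),5,260,190),52); d=b-a
M=R.from_euler("xyz",c["s"]["eef_rot"],degrees=True).as_matrix()
print(c["s"]["ee_pos"],a,b,"tool shift",M.T@d,"frac",M.T@d/300)
```

```text
[580.31 -86.79 155.8 ] [580.24 -86.03  62.6 ] [579.68 -86.84  52.  ] tool shift [-0.74 -0.66 10.6 ] frac [-0.   -0.    0.04]
```

View pics/t4.png

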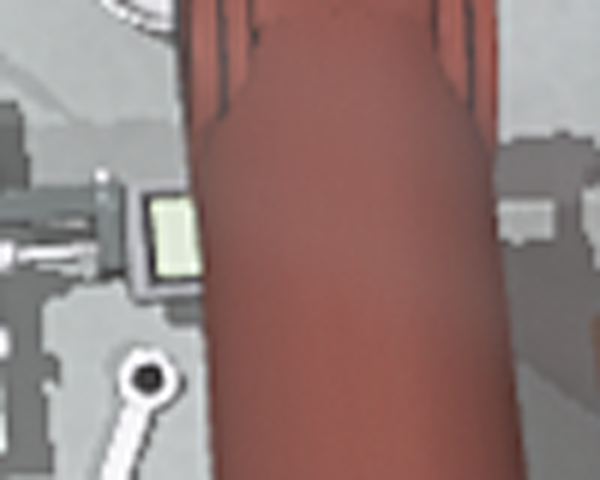

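```bash
python3 -m handwheel '[[-0.0025,-0.002,0.01,0,0,0,0],[-0.0025,-0.002,0.025,0,0,0,0],[-0.0025,-0.002,0.04,0,0,0,0],[-0.0025,-0.002,0.04,0,0,0,0],[-0.0025,-0.002,0.04,0,0,0,0],[-0.0025,-0.002,0.04,0,0,0,0]]' 30
python3 -m handwheel '[[0,0,0.005,0,0,0,0],[0,0,0.01,0,0,0,0],[0,0,0.012,0,0,0,0],[0,0,0.012,0,0,0,0]]' 30
python3 -m handwheel '[[0,0,0.003,0,0,0,0],[0,0,0.006,0,0,0,0],[0,0,0.006,0,0,0,0]]' 30
python3 -c "
from h import *
print(env.sense()['wrist_force'])
c=cam('wrist');cv2.imwrite('pics/w5.png',cv2.resize(c['f'][190:310,260:380],None,fx=5,fy=5,interpolation=cv2.INTER_CUBIC))"
```

```text
clock: 6.88
ee_pos: [579.7, -87.5, 143.5]
eef_rot: [180.0, 0.0, 96.6]
wrist_force: [0.5, -0.1, -0.3]
finger_gap: 9.4
clock: 7.38
ee_pos: [579.7, -87.5, 139.9]
eef_rot: [180.0, 0.0, 96.6]
wrist_force: [-0.6, -0.4, 1.0]
finger_gap: 8.8
clock: 7.75
ee_pos: [579.7, -87.5, 138.1]
eef_rot: [180.0, 0.0, 96.6]
wrist_force: [-0.2, 0.4, 2.9]
finger_gap: 9.3
[-0.16720926  0.43853058  2.91309451]
```

View pics/w5.png

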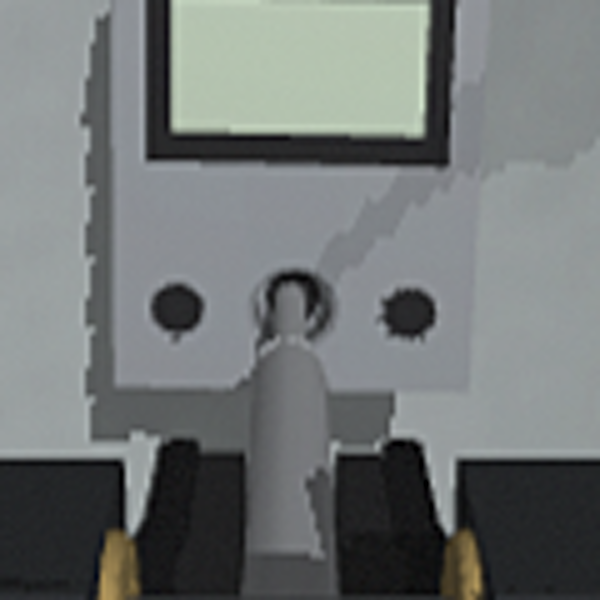

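The tip is inside the recess at (290,290) and the force is rising. I'll press further.

```bash
python3 -m handwheel '[[0,0,0.003,0,0,0,0],[0,0,0.004,0,0,0,0],[0,0,0.004,0,0,0,0]]' 30
python3 -m handwheel '[[0,0,0.003,0,0,0,0],[0,0,0.004,0,0,0,0],[0,0,0.004,0,0,0,0]]' 30
```

```text
clock: 8.18
ee_pos: [580.0, -87.5, 137.7]
eef_rot: [179.9, 0.0, 96.5]
wrist_force: [-1.5, -0.3, 9.6]
finger_gap: 9.4
clock: 8.55
ee_pos: [580.3, -87.6, 137.3]
eef_rot: [179.9, 0.0, 96.5]
wrist_force: [-3.1, 0.0, 14.8]
finger_gap: 9.2
```

It is against the hard stop at about 15 N, so the button is fully pressed. Lifting and going back over the block.

```bash
python3 -m handwheel '[[0,0,-0.05,0,0,0,0],[0,0,-0.12,0,0,0,0],[0,0,-0.22,0,0,0,0],[0,0,-0.3,0,0,0,0],[-0.15,-0.05,-0.3,0,0,0,0],[-0.3,-0.1,-0.3,0,0,0,0],[-0.45,-0.15,-0.3,0,0,0,0],[-0.6,-0.2,-0.3,0,0,0,0],[-0.7,-0.24,-0.3,0,0,0,0],[-0.779,-0.268,-0.3,0,0,0,0],[-0.779,-0.268,-0.3,0,0,0,0],[-0.779,-0.268,-0.3,0,0,0,0],[-0.779,-0.268,-0.3,0,0,0,0]]' 30
python3 - <<'E'
from h import *
c=cam("wrist"); s=c["s"]; p=s["ee_pos"]; print(p,s["eef_rot"],s["wrist_force"],s["clock"],c["M"].shape)
print("tip exp",proj(c,p-[0,0,93.2]),"hole",proj(c,(527,-329,70)))
cv2.imwrite("pics/w6.png",cv2.resize(c["f"][130:310,240:400],None,fx=3.3,fy=3.3,interpolation=cv2.INTER_CUBIC))
c=cam("scene"); cv2.imwrite("pics/s6.png",cv2.resize(c["f"][190:290,160:280],None,fx=6,fy=6,interpolation=cv2.INTER_CUBIC))
E
```

```text
clock: 10.18
ee_pos: [527.0, -327.4, 225.6]
eef_rot: [180.0, -0.0, 96.7]
wrist_force: [-0.6, -1.3, -0.5]
finger_gap: 9.3
[ 526.98429534 -327.3512682   225.64872237] [ 1.79985730e+02 -2.70924690e-02  9.66650013e+01] [-0.62503728 -1.26150561 -0.51828192] 10.175 (3, 3)
tip exp [317.83021277 248.59571175] hole [317.61873999 233.32175089]
```

View pics/w6.png

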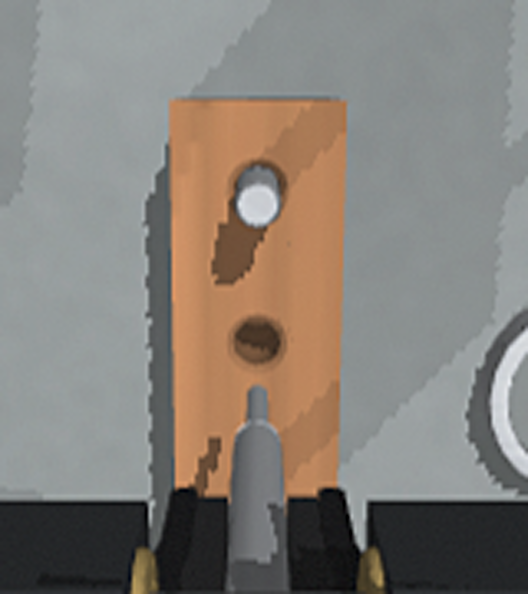

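View pics/s6.png

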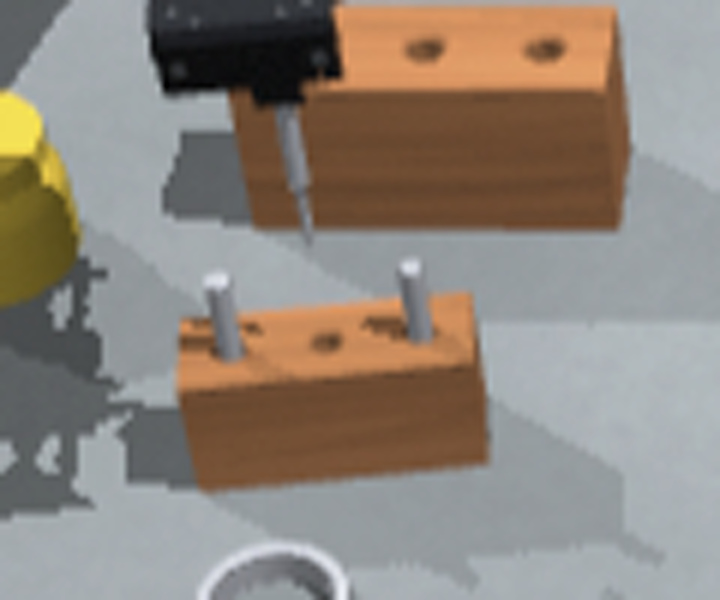

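Run:
```python
from h import *
np.set_printoptions(precision=2,suppress=True)
c=cam("wrist"); s=c["s"]; p=s["ee_pos"]; print(p)
a=plane(c,un((258,391.5),3.3,240,130),p[2]-93.2); b=plane(c,un((259,341.5),3.3,240,130),70); print(a,b)
M=R.from_euler("xyz",s["eef_rot"],degrees=True).as_matrix(); print((M.T@(b-a)))
```

```text
[ 526.8  -327.79  225.68]
[ 526.77 -327.57  132.48] [ 527.29 -329.25   70.  ]
[-1.75  0.31 62.48]
```

```bash
python3 -m handwheel '[[-0.002,0.001,0,0,0,0,0],[-0.002,0.001,0.07,0,0,0,0],[-0.002,0.001,0.14,0,0,0,0],[-0.002,0.001,0.21,0,0,0,0],[-0.002,0.001,0.27,0,0,0,0],[-0.002,0.001,0.27,0,0,0,0],[-0.002,0.001,0.27,0,0,0,0]]' 30
python3 - <<'E'
from h import *
c=cam("wrist"); s=c["s"]; print(s["ee_pos"],s["wrist_force"])
cv2.imwrite("pics/w7.png",cv2.resize(c["f"][190:310,260:380],None,fx=5,fy=5,interpolation=cv2.INTER_CUBIC))
E
```

```text
clock: 11.2
ee_pos: [527.2, -329.6, 145.3]
eef_rot: [180.0, 0.0, 96.6]
wrist_force: [0.1, -0.2, -0.3]
finger_gap: 9.3
[ 527.15296195 -329.55669038  145.3252107 ] [ 0.07942503 -0.24609024 -0.29949832]
```

View pics/w7.png

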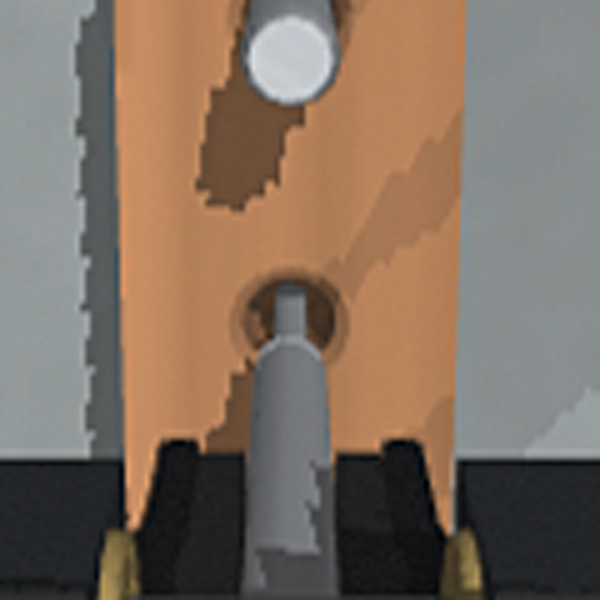

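The nose is in the middle hole and well centred, with the mouth at about (289,318). Continuing down.

```bash
python3 -m handwheel '[[0,0.001,0.04,0,0,0,0],[0,0.001,0.08,0,0,0,0],[0,0.001,0.115,0,0,0,0],[0,0.001,0.132,0,0,0,0],[0,0.001,0.136,0,0,0,0],[0,0.001,0.136,0,0,0,0],[0,0.001,0.136,0,0,0,0]]' 30
```

```text
clock: 12.12
ee_pos: [527.3, -329.5, 104.2]
eef_rot: [180.0, 0.0, 96.6]
wrist_force: [0.1, 0.9, -0.3]
finger_gap: 9.4
```

```bash
python3 -m handwheel '[[0,0,0.004,0,0,0,0],[0,0,0.004,0,0,0,0],[0,0,0.004,0,0,0,0.15],[0,0,0.004,0,0,0,0.3],[0,0,0.004,0,0,0,0.5],[0,0,0.004,0,0,0,0.5],[0,0,-0.05,0,0,0,0.5],[0,0,-0.15,0,0,0,0.5],[0,0,-0.28,0,0,0,0.5],[0,0,-0.42,0,0,0,0.5],[0,0,-0.42,0,0,0,0.5]]' 30
python3 - <<'E'
from h import *
c=cam("scene"); s=c["s"]; print(s["ee_pos"],s["wrist_force"])
cv2.imwrite("pics/s8.png",cv2.resize(c["f"][190:290,160:280],None,fx=6,fy=6,interpolation=cv2.INTER_CUBIC))
E
```

```text
clock: 13.5
ee_pos: [528.9, -330.2, 235.1]
eef_rot: [179.7, 0.3, 96.6]
wrist_force: [0.4, -0.2, -0.1]
finger_gap: 43.7
[ 528.90233832 -330.15765131  235.07741707] [ 0.41560289 -0.19851854 -0.09234014]
```

View pics/s8.png

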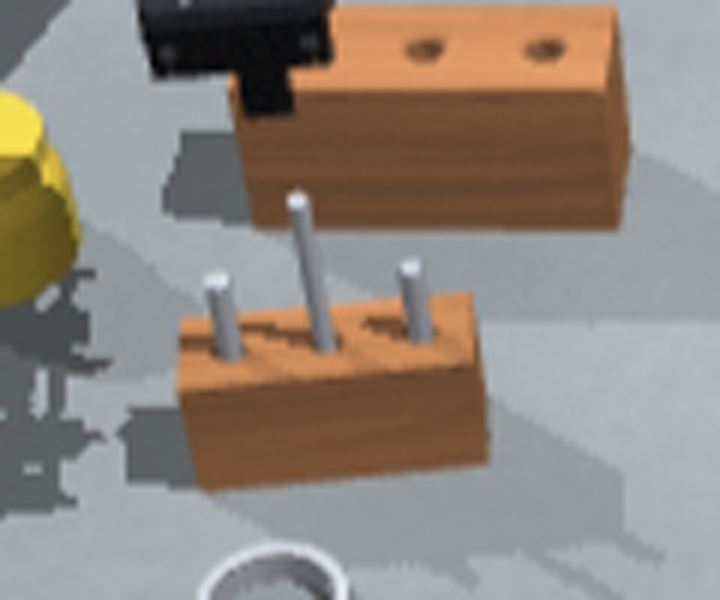

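The punch is standing back in the middle hole, head at (298,200). Now heading for the fork, turning as I go.

```bash
python3 -m handwheel '[[0.19,-0.03,0,0,0,0.1,0.5],[0.38,-0.06,0,0,0,0.2,0.5],[0.57,-0.08,0,0,0,0.3,0.5],[0.76,-0.11,0,0,0,0.4,0.5],[0.95,-0.13,0,0,0,0.5,0.5],[0.95,-0.13,0,0,0,0.5,0.5],[0.95,-0.13,0,0,0,0.5,0.5]]' 30
python3 - <<'E'
from h import *
np.set_printoptions(precision=3,suppress=True)
s=env.sense(); M=R.from_euler("xyz",s["eef_rot"],degrees=True).as_matrix(); print(s["ee_pos"],s["eef_rot"],M.T@(np.array([425,178,235])-s["ee_pos"])/300)
E
```

```text
clock: 14.42
ee_pos: [455.5, -51.2, 229.5]
eef_rot: [-180.0, 0.0, 51.6]
wrist_force: [0.2, -0.3, -0.3]
finger_gap: 43.6
[455.503 -51.228 229.476] [-179.987    0.039   51.63 ] [ 0.536 -0.554 -0.019]
```

```bash
python3 -m handwheel '[[0.13,-0.14,-0.02,0,0,0.1,0.5],[0.26,-0.28,-0.02,0,0,0.2,0.5],[0.4,-0.42,-0.02,0,0,0.3,0.5],[0.536,-0.554,-0.02,0,0,0.4,0.5],[0.536,-0.554,-0.02,0,0,0.512,0.5],[0.536,-0.554,-0.02,0,0,0.512,0.5],[0.536,-0.554,-0.02,0,0,0.512,0.5],[0.536,-0.554,-0.02,0,0,0.512,0.5]]' 30
python3 - <<'E'
from h import *
c=cam("wrist"); s=c["s"]; print(s["ee_pos"],s["eef_rot"],s["q"],s["clock"])
cv2.imwrite("pics/w9.png",c["f"])
print(proj(c,(503.2,180.2,132)),proj(c,(602.8,189.8,132)))
E
```

```text
clock: 15.42
ee_pos: [426.0, 177.4, 235.7]
eef_rot: [180.0, 0.0, 5.5]
wrist_force: [0.3, 0.9, -0.4]
finger_gap: 43.5
[426.0280708  177.38683478 235.66541316] [1.79996136e+02 1.39893190e-02 5.50544774e+00] [  17.52390795   -1.80431346  -43.93408779  105.91157336   -1.29494558
   75.40600899 -110.56388166] 15.425
[322.42008366 149.06475286] [322.93474445  -2.30529765]
```

View pics/w9.png

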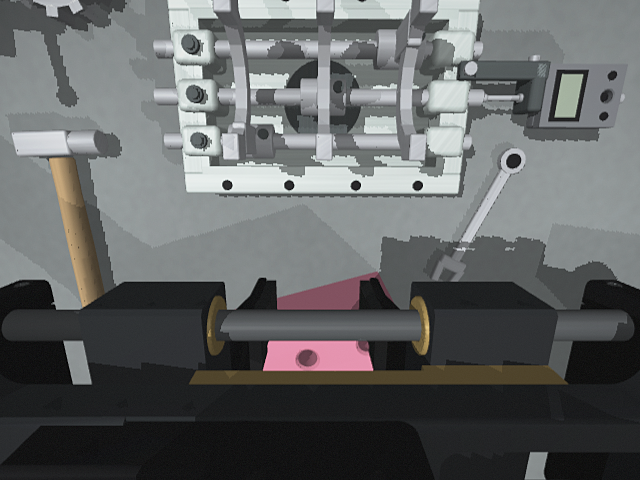

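Run:
```python
import cv2
f=cv2.imread("pics/w9.png"); cv2.imwrite("pics/w9z.png",cv2.resize(f[90:210,210:430],None,fx=3.6,fy=3.6,interpolation=cv2.INTER_CUBIC))
```

```text
(no output)
```

View pics/w9z.png

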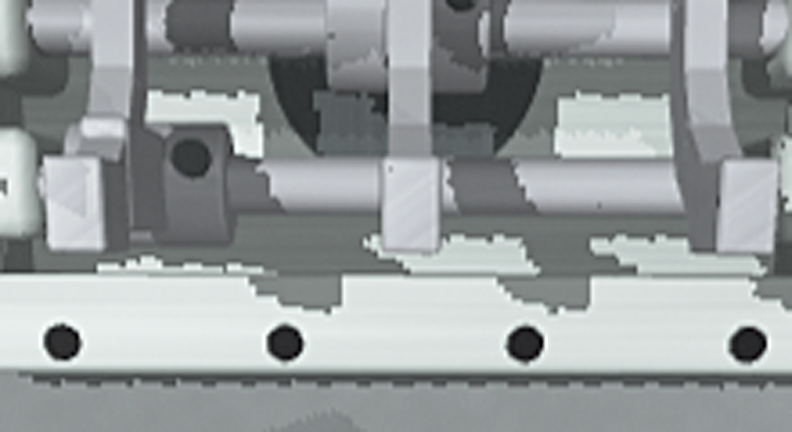

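The middle fork's near pad is at crop (412,204), px (324.2,146.6). The neighbour pads are at crop x≈75 and 747.

Run:
```python
from h import *
np.set_printoptions(precision=4,suppress=True)
c=cam("wrist"); s=c["s"]
M=R.from_euler("xyz",s["eef_rot"],degrees=True).as_matrix()
for q in [(412,204),(75,204),(747,206)]:
    b=plane(c,un(q,3.6,210,90),132); print(b)
    if q[0]==412: b[2]=100; print(s["ee_pos"],(M.T@(b-s["ee_pos"]))/300)
t=cam("top"); cv2.imwrite("pics/t9.png",cv2.resize(t["f"][190:290,170:300],None,fx=6,fy=6,interpolation=cv2.INTER_CUBIC))
```

```text
[505.2567 179.3728 132.    ]
[425.9321 177.6443 235.7076] [0.2638 0.0195 0.4523]
[498.4077 250.783  132.    ]
[511.6621 108.3162 132.    ]
```

```bash
python3 -m handwheel '[[0.1,0.01,0,0,0,0,0.5],[0.2,0.0195,0,0,0,0,0.5],[0.264,0.0195,0.05,0,0,0,0.5],[0.264,0.0195,0.15,0,0,0,0.5],[0.264,0.0195,0.25,0,0,0,0.5],[0.264,0.0195,0.35,0,0,0,0.5],[0.264,0.0195,0.35,0,0,0,0.5],[0.264,0.0195,0.35,0,0,0,0.5]]' 40
python3 - <<'E'
from h import *
c=cam("wrist"); s=c["s"]; print(s["ee_pos"],s["eef_rot"],s["wrist_force"],s["clock"])
cv2.imwrite("pics/w10.png",c["f"])
c=cam("scene"); cv2.imwrite("pics/s10.png",cv2.resize(c["f"][190:290,310:450],None,fx=5.5,fy=5.5,interpolation=cv2.INTER_CUBIC))
E
```

```text
clock: 16.58
ee_pos: [505.6, 180.5, 131.9]
eef_rot: [-180.0, -0.1, 5.5]
wrist_force: [0.5, 0.7, 0.7]
finger_gap: 43.6
[505.59247861 180.54122231 131.93128727] [-1.79978812e+02 -6.11439188e-02  5.48181919e+00] [0.472525   0.72172188 0.68498372] 16.575
```

View pics/w10.png

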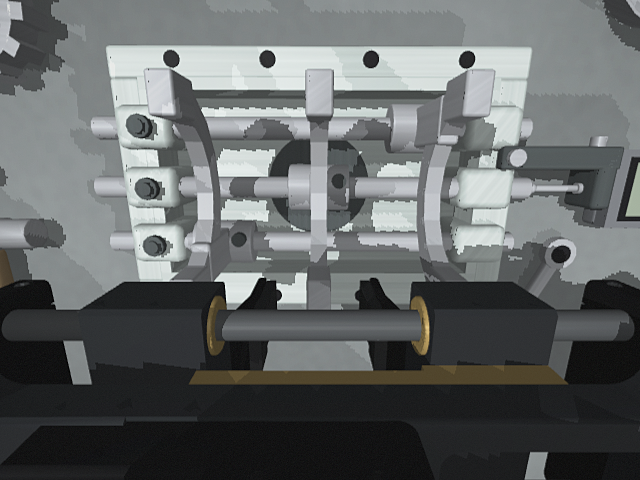

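View pics/s10.png

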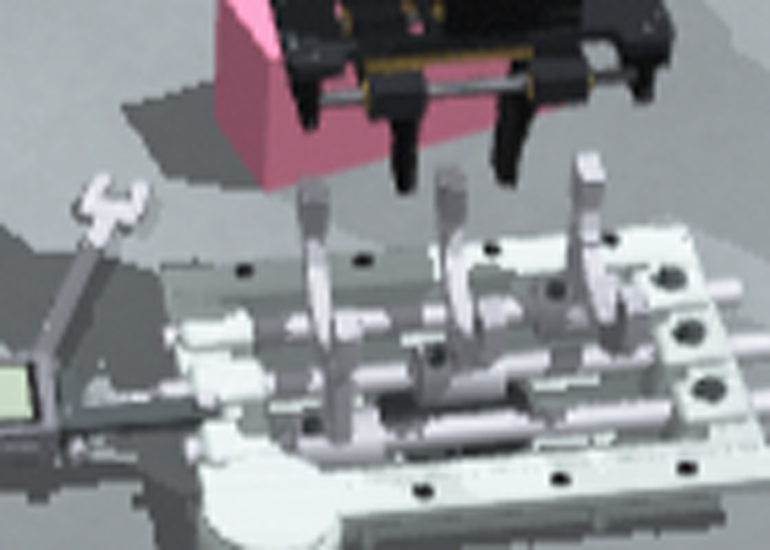

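The fingers straddle the middle fork's near pad. The pad is at scene crop (452,185) and the fingers at 405 and 508. Descending about 31 mm and closing.

```bash
python3 -m handwheel '[[0,0,0.05,0,0,0,0.5],[0,0,0.1,0,0,0,0.5],[0,0,0.1,0,0,0,0.5],[0,0,0.1,0,0,0,0.5]]' 20
python3 -m handwheel '[[0,0,0,0,0,0,0.35],[0,0,0,0,0,0,0.2],[0,0,0,0,0,0,0.1],[0,0,0,0,0,0,0.05],[0,0,0,0,0,0,0],[0,0,0,0,0,0,0]]' 20
python3 -m handwheel '[[0,0,0,0,0,0,0],[0,0,0,0,0,0,0],[0,0,0,0,0,0,0]]' 40
```

```text
clock: 17.18
ee_pos: [504.9, 180.4, 100.7]
eef_rot: [-180.0, 0.0, 5.5]
wrist_force: [0.9, -0.6, 0.6]
finger_gap: 43.7
clock: 17.92
ee_pos: [505.1, 180.3, 100.9]
eef_rot: [180.0, -0.0, 5.5]
wrist_force: [0.6, -0.7, 1.8]
finger_gap: 13.1
clock: 18.3
ee_pos: [505.1, 180.2, 100.9]
eef_rot: [180.0, -0.0, 5.5]
wrist_force: [-1.4, -1.4, 2.7]
finger_gap: 12.8
```

Gripped: gap 12.8 against the 13 mm pad. Now I slide along tool +y (cover -y), tracking force and displacement.

```bash
cat > m.py <<'E'
from h import *
s=env.sense(); u=np.array([np.sin(np.radians(5.5)),-np.cos(np.radians(5.5)),0])
print("  disp %.2f  push-reaction along slide %.1f  F %s qv %.2f"%((s["ee_pos"]-[505.1,180.2,100.9])@u, s["wrist_force"]@u, np.round(s["wrist_force"],1), np.abs(s["qvel"]).max()))
E
python3 m.py
python3 -m handwheel '[[0,0.0033,0,0,0,0,0],[0,0.0033,0,0,0,0,0]]' 40 >/dev/null; python3 m.py
python3 -m handwheel '[[0,0.0033,0,0,0,0,0],[0,0.0033,0,0,0,0,0]]' 40 >/dev/null; python3 m.py
python3 -m handwheel '[[0,0.0033,0,0,0,0,0],[0,0.0033,0,0,0,0,0]]' 40 >/dev/null; python3 m.py
python3 -m handwheel '[[0,0.0033,0,0,0,0,0],[0,0.0033,0,0,0,0,0]]' 40 >/dev/null; python3 m.py
```

```text
disp -0.03  push-reaction along slide 1.3  F [-1.4 -1.4  2.7] qv 0.10
  disp 0.00  push-reaction along slide -4.0  F [-0.2  4.   0.9] qv 0.12
  disp 0.19  push-reaction along slide -6.0  F [-0.8  5.9 -0.2] qv 0.11
  disp 0.34  push-reaction along slide -9.1  F [ 0.6  9.2 -1.9] qv 0.06
  disp 0.72  push-reaction along slide -11.5  F [ 1.  11.7 -1.7] qv 0.20
```

```bash
python3 -m handwheel '[[0,0.0033,0,0,0,0,0],[0,0.0033,0,0,0,0,0]]' 40 >/dev/null; python3 m.py
python3 -m handwheel '[[0,0.0033,0,0,0,0,0],[0,0.0033,0,0,0,0,0]]' 40 >/dev/null; python3 m.py
python3 -m handwheel '[[0,0.0033,0,0,0,0,0],[0,0.0033,0,0,0,0,0]]' 40 >/dev/null; python3 m.py
```

```text
disp 0.84  push-reaction along slide -14.9  F [ 0.5 15.  -3.9] qv 0.22
  disp 0.99  push-reaction along slide -16.7  F [ 1.4 16.9 -5.9] qv 0.14
  disp 1.67  push-reaction along slide -17.2  F [ 1.1 17.4 -6. ] qv 0.20
```

```bash
python3 -m handwheel '[[0,0.002,0,0,0,0,0],[0,0.002,0,0,0,0,0],[0,0.002,0,0,0,0,0]]' 40 >/dev/null; python3 m.py
python3 -m handwheel '[[0,0.002,0,0,0,0,0],[0,0.002,0,0,0,0,0],[0,0.002,0,0,0,0,0]]' 40 >/dev/null; python3 m.py
```

```text
disp 1.98  push-reaction along slide -18.8  F [ 2.3 19.1 -5.5] qv 0.14
  disp 2.06  push-reaction along slide -20.0  F [ 2.3 20.3 -7.5] qv 0.05
```

```bash
python3 -m handwheel '[[0,0.002,0,0,0,0,0],[0,0.002,0,0,0,0,0],[0,0.002,0,0,0,0,0]]' 40 >/dev/null; python3 m.py
python3 -m handwheel '[[0,0.002,0,0,0,0,0],[0,0.002,0,0,0,0,0],[0,0.002,0,0,0,0,0]]' 40 >/dev/null; python3 m.py
```

```text
disp 2.11  push-reaction along slide -22.5  F [ 2.4 22.8 -8.5] qv 0.08
  disp 7.03  push-reaction along slide -6.3  F [0.9 6.5 1.1] qv 0.43
```

The bar left neutral at about 22 N and settled at about 7 mm. Continuing in small steps.

```bash
for i in 1; do :; done
python3 m.py
python3 -m handwheel '[[0,0.0033,0,0,0,0,0],[0,0.0033,0,0,0,0,0]]' 40 >/dev/null; python3 m.py
python3 -m handwheel '[[0,0.0033,0,0,0,0,0],[0,0.0033,0,0,0,0,0]]' 40 >/dev/null; python3 m.py
```

```text
disp 7.03  push-reaction along slide -6.3  F [0.9 6.5 1.1] qv 0.43
  disp 8.91  push-reaction along slide -5.4  F [-1.1  5.3  0.6] qv 0.10
  disp 10.03  push-reaction along slide -5.0  F [-0.7  5.   1.4] qv 0.11
```

```bash
python3 -m handwheel '[[0,0.0033,0,0,0,0,0],[0,0.0033,0,0,0,0,0]]' 40 >/dev/null; python3 m.py
python3 -m handwheel '[[0,0.0033,0,0,0,0,0],[0,0.0033,0,0,0,0,0]]' 40 >/dev/null; python3 m.py
```

```text
disp 11.49  push-reaction along slide -4.7  F [-0.4  4.6  2.5] qv 0.15
  disp 13.37  push-reaction along slide -2.4  F [-1.2  2.3  3.1] qv 0.10
```

The resistance is falling at 13.4 mm, so the ball is entering the notch. Taking finer steps.

```bash
python3 -m handwheel '[[0,0,0,0,0,0,0],[0,0,0,0,0,0,0]]' 40 >/dev/null; python3 m.py
python3 -m handwheel '[[0,0.002,0,0,0,0,0],[0,0.002,0,0,0,0,0]]' 40 >/dev/null; python3 m.py
```

```text
disp 13.42  push-reaction along slide -1.6  F [-1.6  1.4  4.5] qv 0.07
  disp 14.21  push-reaction along slide -0.8  F [-1.7  0.7  5.4] qv 0.11
```

```bash
python3 -m handwheel '[[0,0.002,0,0,0,0,0],[0,0.002,0,0,0,0,0]]' 40 >/dev/null; python3 m.py
python3 -m handwheel '[[0,0.002,0,0,0,0,0],[0,0.002,0,0,0,0,0]]' 40 >/dev/null; python3 m.py
```

```text
disp 15.01  push-reaction along slide -0.5  F [-1.8  0.4  6.3] qv 0.10
  disp 15.83  push-reaction along slide 0.0  F [-1.9 -0.2  5.1] qv 0.06
```

```bash
python3 -m handwheel '[[0,0.002,0,0,0,0,0],[0,0.002,0,0,0,0,0]]' 40 >/dev/null; python3 m.py
python3 -m handwheel '[[0,0.002,0,0,0,0,0],[0,0.002,0,0,0,0,0]]' 40 >/dev/null; python3 m.py
```

```text
disp 16.26  push-reaction along slide -0.1  F [-0.3  0.   6.7] qv 0.11
  disp 16.87  push-reaction along slide 0.0  F [-1.5 -0.2  5.8] qv 0.10
```

```bash
python3 -m handwheel '[[0,0.002,0,0,0,0,0],[0,0.002,0,0,0,0,0]]' 40 >/dev/null; python3 m.py
python3 -m handwheel '[[0,0.002,0,0,0,0,0],[0,0.002,0,0,0,0,0]]' 40 >/dev/null; python3 m.py
```

```text
disp 17.10  push-reaction along slide -1.9  F [-1.3  1.8  5.3] qv 0.11
  disp 17.23  push-reaction along slide -2.8  F [-1.4  2.7  6.2] qv 0.12
```

```bash
python3 -m handwheel '[[0,0.002,0,0,0,0,0],[0,0.002,0,0,0,0,0]]' 40 >/dev/null; python3 m.py
python3 -m handwheel '[[0,0.002,0,0,0,0,0],[0,0.002,0,0,0,0,0]]' 40 >/dev/null; python3 m.py
```

```text
disp 17.30  push-reaction along slide -4.9  F [-0.9  4.8  4.7] qv 0.11
  disp 17.37  push-reaction along slide -5.9  F [-0.9  5.8  4. ] qv 0.18
```

```bash
python3 -m handwheel '[[0,0.002,0,0,0,0,0],[0,0.002,0,0,0,0,0]]' 40 >/dev/null; python3 m.py
python3 -m handwheel '[[0,0,0,0,0,0,0],[0,0,0,0,0,0,0]]' 40 >/dev/null; python3 m.py
```

```text
disp 17.51  push-reaction along slide -7.9  F [-1.7  7.8  3.1] qv 0.14
  disp 17.46  push-reaction along slide -7.3  F [-1.8  7.2  2.9] qv 0.14
```

The bar has stopped at about 17.3 mm while the force climbs steeply, so the ball is seated. I'll back the command off to take the force away, still gripping.

```bash
python3 -m handwheel '[[0,-0.003,0,0,0,0,0],[0,-0.005,0,0,0,0,0],[0,-0.006,0,0,0,0,0],[0,-0.006,0,0,0,0,0],[0,-0.006,0,0,0,0,0]]' 40; python3 m.py
python3 - <<'E'
from h import *
for n in ("wrist","scene","top"):
    c=cam(n); cv2.imwrite(f"pics/{n}11.png",c["f"])
E
python3 m.py
```

```text
clock: 26.18
ee_pos: [506.7, 162.8, 100.9]
eef_rot: [180.0, -0.0, 5.5]
wrist_force: [-1.6, 2.9, 6.2]
finger_gap: 12.5
  disp 17.47  push-reaction along slide -3.1  F [-1.6  2.9  6.2] qv 0.07
  disp 17.48  push-reaction along slide -3.5  F [-1.8  3.3  6. ] qv 0.09
```

View pics/wrist11.png

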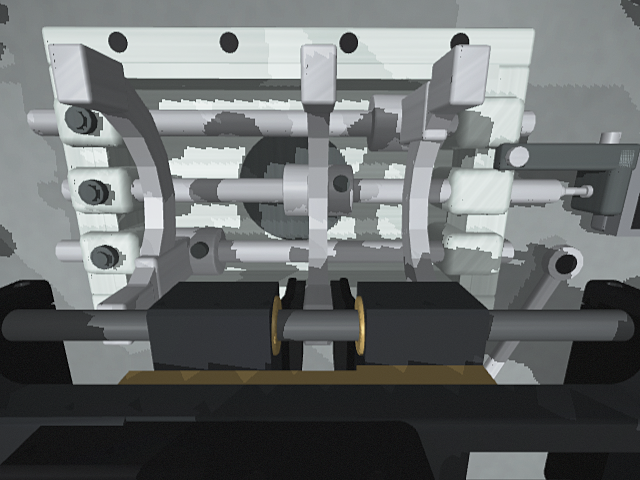

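View pics/scene11.png

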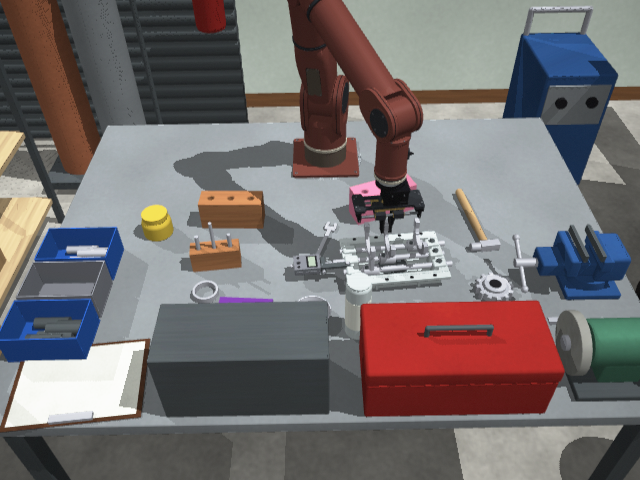

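Everything looks as intended: the middle fork is shifted, the outer forks are unmoved, and the punch is in the block at (212,235). One last small relief, then settle.

```bash
python3 -m handwheel '[[0,-0.001,0,0,0,0,0],[0,-0.0025,0,0,0,0,0],[0,-0.0025,0,0,0,0,0],[0,-0.0025,0,0,0,0,0],[0,-0.0025,0,0,0,0,0],[0,-0.0025,0,0,0,0,0]]' 40; python3 m.py
python3 - <<'E'
from h import *
np.set_printoptions(precision=1,suppress=True)
F=[];P=[]
for i in range(6):
    c=cam("wrist"); F.append(c["s"]["wrist_force"]);P.append(c["s"]["ee_pos"])
print(np.mean(F,0),np.mean(P,0),np.ptp(P,0))
cv2.imwrite("pics/w12.png",cv2.resize(c["f"][20:280,20:420],None,fx=2,fy=2))
E
python3 m.py
```

```text
clock: 27.08
ee_pos: [506.7, 162.9, 100.8]
eef_rot: [179.9, 0.0, 5.4]
wrist_force: [-1.4, 1.1, 6.3]
finger_gap: 12.5
  disp 17.40  push-reaction along slide -1.2  F [-1.4  1.1  6.3] qv 0.06
[-2.1  1.   6.7] [506.7 162.9 100.9] [0.  0.1 0. ]
  disp 17.39  push-reaction along slide -0.8  F [-0.9  0.8  6.8] qv 0.08
```

Run:
```python
from h import *
np.set_printoptions(precision=1,suppress=True)
c=cam("wrist"); a=np.radians(5.5); Rz=np.array([[np.cos(a),np.sin(a)],[-np.sin(a),np.cos(a)]])
for p in [(69,61),(319,61),(470,61)]:
    b=plane(c,p,132); print(b,"cover rel",Rz@(b[:2]-[555.0,184.2]))
```

```text
[602.  259.6 132. ] cover rel [54.  70.5]
[610.4 171.4 132. ] cover rel [ 53.9 -18.1]
[615.5 118.  132. ] cover rel [ 53.9 -71.7]
```

View pics/w12.png

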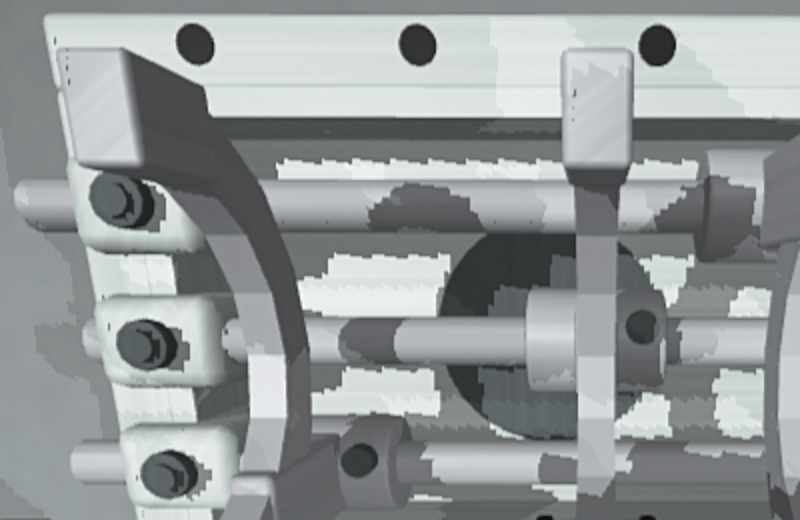

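The outer forks measure +70.5 and -71.7 mm, so both are in neutral. The middle fork is at about -18 mm by camera and 17.4 mm by the arm. The bar is at rest with about 1 N residual, so I'm handing in.

```bash
python3 -c "
from station import workorder, env
print(workorder.sign_off()); print(env.sense()['clock'])"
```

```text
the job is handed in; nothing more can be done
None
the job is handed in; nothing more can be done
```

The job is done and handed in at about 27.5 s of the 64 s allowed; no verdict is reported.

**Zeroing:** With the bar in neutral, I pressed the recessed button with the punch nose until it met its hard stop, at about 15 N. The punch then went back into the block's middle hole, and a picture confirmed it standing there. I did not press the button again.

**Shifting:** I gripped the middle fork's pad on the cover's -x side and slid it towards the indicator.
- The bar broke out of neutral at about 22 N, more than the 15 to 18 N I expected.
- Resistance fell to nothing between about 13.4 and 17 mm.
- It then rose steeply while the bar stayed at about 17.3 mm. I took that as the ball seated in the gear notch and eased the push.

**Last checks:**
- **Bar:** it is at rest, with the fork still gripped at 40 N. The arm reads 17.4 mm of travel and about 1 N left along the slide.
- **Camera:** the wrist camera put the middle fork at about 18 mm, about 0.7 mm from the arm's figure and within the calibration error.
- **Outer forks:** they measured at +70.5 and -71.7 mm against the nominal 72, so both are in neutral within measuring error.
- **Side force:** about 6 to 7 N upward on the wrist remained from the grip.
- **Not checked:** I did not read the indicator display, so the zero rests on the press force and the punch position. I did not measure the loose tools and parts one by one; they looked undisturbed in the scene picture.

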